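# Hang the lipped parts bin in the louver rail

## Robot

A 6-joint arm with a two-finger parallel gripper is mounted at the origin on the work surface. World frame = base frame: x ahead of the robot, y to its left, z up, the work surface at z = 0. Lengths are in m, angles in rad, forces in N, time in s.
With the tool pointing down it reaches from about 0.325 to 0.9 m from the base axis. Payload 6.1 kg.
Tool frame: the origin (TCP) lies on the centre line of the jaws, within the pads' length; the fingertips stand nose_length ahead of it and the grasp point (between the pads) lies 11 mm behind it (nose_length is the distance from the TCP to the fingertips, in m); z points along the fingers, x is the direction in which the jaws open and shut, and the axes are right-handed (so a half turn about z gives the same grasp; the last joint's range is limited). The gripper opens to 85 mm and grips with 20 to 120 N. Pads are 22 mm wide; open, the fingers measure 114 mm over their backs; the gripper's body (76 mm by 85 mm) begins 54 mm behind the grasp point. The pads swing forward as they close: fully open they stand 13 mm farther back than shut.
Start: joints at [-1.249, 0.22, 1.526, -0, 1.395, -0.126], TCP at [0.271, -0.563, 0.239] pointing down, gripper open.
Joint ranges: [-2.98, 2.98], [-0.91, 2.08], [0.09, 2.57], [-1.24, 4.39], [0.2, 2.65], [-2.68, 2.68]. Speed limits (rad/s): [2.57, 2.57, 3.01, 3.14, 3.14, 3.14].

## Interface

Orientations are given as [roll, pitch, yaw] about the fixed x, y, z axes, in that order (R = Rz(yaw) Ry(pitch) Rx(roll)).
In Python, from bench import * gives the robot as it stands. The module is installed in compiled form; this text tells all that it offers. Calls block until the motion is done:
- move_to(position, orientation): joint-space move of the TCP to a pose.
- move_straight(position, feed=0.15, attitude=None, f_stop=None): straight line of the TCP; attitude=None keeps the orientation; feed is the mean speed in m/s. With f_stop (N) it stops when the force on the tool has changed by that much, and returns True; else False.
- movej(angles): joint-space move.
- gripper_open() and grasp(force=None): open the fingers fully, or close them until they stop; force is the grip in N (None keeps the last).
- dwell(seconds).
- solve_ik(position, orientation): joint angles nearest the present ones, or None.
- capture(name): name is "scene" or "side" or "wrist"; returns the picture (420x560x3 uint8, red, green, blue); there is no depth.
- calibration(name): a dict with "K" (3x3 intrinsics, pixels), "eye" and "rotation" of the camera in the world. Camera axes: x right, y up, looking along -z (the intrinsics and any distortion apply to the point x, -y, -z); pixel columns grow to the right and rows downward; lengths in m; the calibration is good to about 2 mm. A picture is of the moment at which its call begins: read the wrist's pose just before it. calibration takes no time and is no camera call; for the wrist camera it gives the pose at the moment of the call.
A pose or a line that the arm cannot do raises PlanningError and nothing moves.
- job_done(): hands the job in, once; it reports no verdict.
Readings, each from a call of its own:
- read_t(): time.
- read_qpos(): joint angles.
- read_joint_velocities(): joint speeds.
- read_effort(): joint torques, N m.
- read_ee_pos(): TCP position.
- read_eef_rot(): TCP orientation.
- read_force(): force on the tool from outside, world axes, zero at the start.
- read_ft_torque(): the same for the moment, N m.
- read_width(): finger opening in m.
Only numpy, scipy, OpenCV 4.12 (cv2) and the standard library are available. Lean on these libraries where they do the work, as an engineer would, in place of code of your own. Each camera call takes 0.05 s, during which the arm holds its last target.

## Task

Pick up the parts bin that has the turned-down lip on its back and hang it on the front of the louver rail: its tongue must drop into the rail's one slot, so feel along the rail's top for the slot with a light touch if need be. Keep hold of the bin until the lip is fully home, then let go so it hangs there by itself. Be gentle with the rail, keep the bin upright and leave the tray, jar and spool alone.

Things in the scene. Friction and masses are not known exactly. Their poses are not given: they have to be found in the camera images.
- bin_mid (a point): Centre of the loose grey plastic lipped bin, half-way up (27.5 mm above its underside): 95 mm deep (x), 60 wide (y), 55 high, open-topped, 3 mm walls, 0.2 to 0.4 kg. +x points to its back (the lip side), z up. Front wall and front 22 mm of the sides are only 29 mm high. Can be gripped across its 60 mm width from above.
- bin_lip (a point): Middle of the tip (lower edge) of the tongue at the bin's back, 60 mm along +x and 9.5 mm up from bin_mid, same axes. The tongue is 36 mm wide (y), 4 thick (x) and hangs 14 mm down from a flange (50 mm wide, 4 thick, level with the bin's rim) that sticks out behind the back wall; 10.5 mm are free between back wall and tongue.
- bin: The same lipped bin: origin at the centre of its underside, same axes as bin_mid.
- stand: Fixed louver stand: grey upright panel 270 mm wide on a dark foot (reaching 30 mm before the panel), an aluminium rail along its top edge, two small stock bins fixed on its rear. Origin on the bench below the panel's middle, in the plane of the front face of panel and rail; +x to its rear, away from the robot, y along the rail, z up.
- rail_top (a point): Point of the stand at the rail top's front edge, 170 mm above the bench, over the PANEL's middle; stand's axes. Rail: 300 mm long (y), 20 deep (x 0 to 20), flat top, nothing higher. One open slot in its top: 42 mm long (y), 9 wide (x 5 to 14), 22 deep. The rail is clamped firmly but off-centre, so the slot's middle is anywhere from y = -35 to +35 mm: not reported.
- home_level (a point): Point 14 mm below rail_top and 9.5 mm behind it (+x), stand's axes: the height and depth where the tongue's tip is when fully home (flange resting on the rail top, bin's back about 3 mm before the rail); its y is the panel's middle, not the slot's. Off the slot the tongue's tip rides on the flat rail top, 14 mm higher. Released at home, the bin sags about 0.1 rad, resting on the panel.
- tray: Bystander: plain grey open tray without any lip, 95 x 60 x 40 mm, origin at the centre of its underside. It may have changed places with the lipped bin.
- jar: Bystander: clear jar with a white cap, 48 mm across, 70 mm high, origin at the centre of its underside.
- spool: Bystander: steel spool, 52 mm across, 34 mm high, origin at the centre of its underside.
Not all that is in view belongs to the job. What is shaped like the bin but brown or red is not meant.

How it is judged:
By the outcome, as a careful person would: the job done as asked, in the order asked, and still so for the second after the job is handed in, with the robot touching nothing.
It also fails if it takes over 67 s, if anything falls off the work surface, if the arm or the gripper's body presses on something with over 40 N, if the wrist force passes 120 N, or if a joint passes its speed limit or range.

## Working session

There is one attempt and no reset: what is moved stays moved. The work goes in short steps, each a Python script; the robot and the scene stay as the last script left them, time stands still between calls to the robot, and variables do not carry over. Pictures are saved under pics/ and viewed, and the job is handed in when it is done.

```bash
mkdir -p pics; ls
python3 - <<'E'
from bench import *
import cv2
for n in ["scene","side","wrist"]:
    c=calibration(n); print(n,c)
    cv2.imwrite(f"pics/{n}0.png",capture(n)[:,:,::-1])
print(read_t(),read_ee_pos(),read_eef_rot(),read_width())
E
```

```text
pics
scene {'K': array([[445.4251284 ,   0.        , 279.12158826],
       [  0.        , 445.4251284 , 216.17806882],
       [  0.        ,   0.        ,   1.        ]]), 'eye': array([ 0.87545236, -0.73893812,  1.04112247]), 'rotation': array([0.72599966, 0.0011645 , 0.53870757])}
side {'K': array([[445.71264748,   0.        , 288.15790732],
       [  0.        , 445.71264748, 209.63429668],
       [  0.        ,   0.        ,   1.        ]]), 'eye': array([-0.20752191,  0.62985879,  0.72194336]), 'rotation': array([ 1.00284005,  0.00946467, -2.36138494])}
wrist {'K': array([[325.77317022,   0.        , 283.08548098],
       [  0.        , 325.77317022, 212.90337494],
       [  0.        ,   0.        ,   1.        ]]), 'eye': array([ 0.34063307, -0.52881122,  0.37312632]), 'rotation': array([-0.30723012,  0.00195352, -1.12310129])}
0.15 [ 0.270472   -0.56295132  0.23846325] [-3.14140294e+00  1.48122086e-03 -1.12300086e+00] 0.0851604382510388
```

View pics/scene0.png

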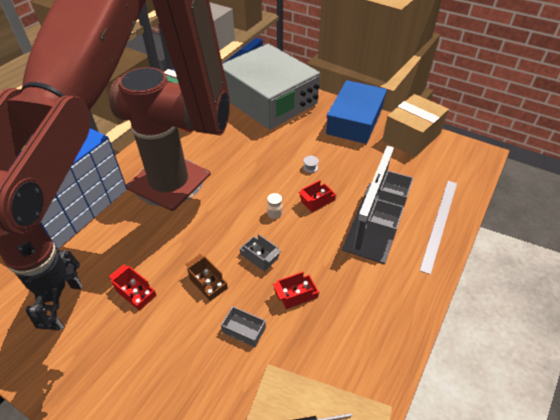

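View pics/side0.png

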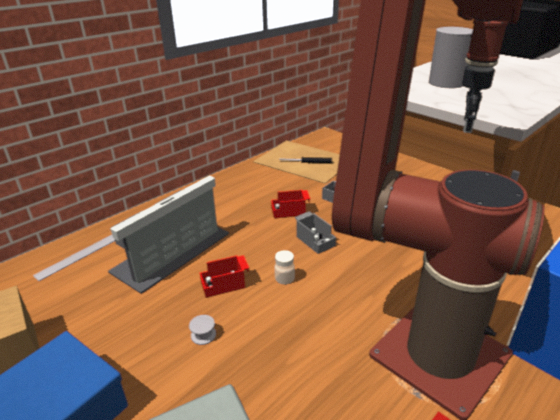

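View pics/wrist0.png

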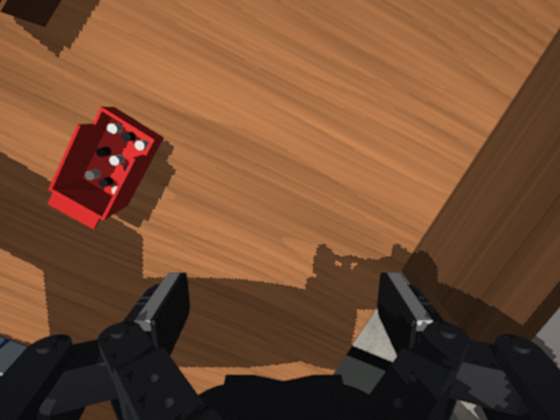

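```bash
cat > h.py <<'E'
import numpy as np, cv2
from scipy.spatial.transform import Rotation as R
def proj(c,P):
    P=np.atleast_2d(P); M=R.from_euler('xyz',c['rotation']).as_matrix()
    p=(P-c['eye'])@M; p=p*[1,-1,-1]; q=p@c['K'].T
    return q[:,:2]/q[:,2:]
def ray(c,uv,z):
    M=R.from_euler('xyz',c['rotation']).as_matrix()
    d=np.linalg.inv(c['K'])@[uv[0],uv[1],1.]; d=M@(d*[1,-1,-1])
    return c['eye']+d*(z-c['eye'][2])/d[2]
def crop(src,dst,x0,y0,w,h,s):
    im=cv2.imread(src)[y0:y0+h,x0:x0+w]
    cv2.imwrite(dst,cv2.resize(im,None,fx=s,fy=s,interpolation=cv2.INTER_CUBIC))
E
python3 - <<'E'
from bench import *
from h import *
crop('pics/scene0.png','pics/s_a.png',200,210,130,140,4)
crop('pics/side0.png','pics/s_b.png',100,160,260,140,3)
crop('pics/scene0.png','pics/s_c.png',330,140,100,130,4.5)
c=calibration('scene')
print(proj(c,[0.2705,-.563,.238]))
for uv in [(260,252),(243,327),(274,205),(311,164)]: print(uv,ray(c,uv,0.03))
E
```

```text
[[ 68.95814899 308.70988521]]
(260, 252) [ 0.43703575 -0.11330051  0.03      ]
(243, 327) [ 0.52583819 -0.33135091  0.03      ]
(274, 205) [0.37647674 0.06263487 0.03      ]
(311, 164) [0.38543909 0.28911501 0.03      ]
```

View pics/s_a.png

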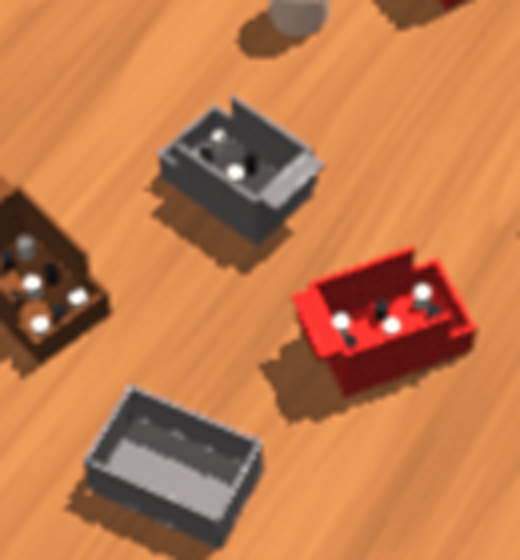

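View pics/s_b.png

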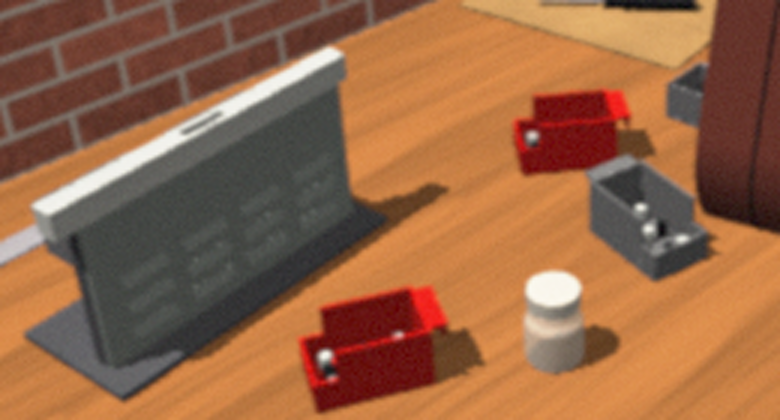

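View pics/s_c.png

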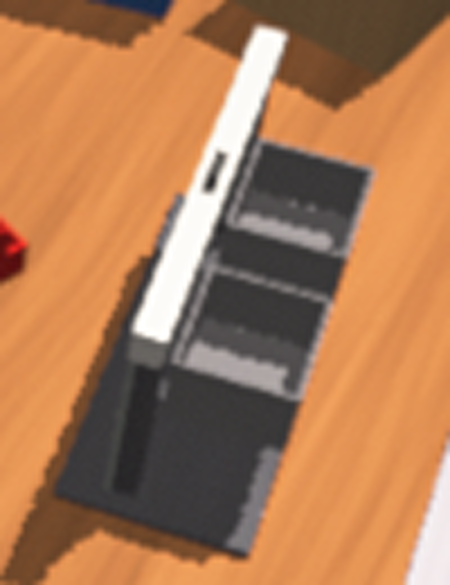

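Run:
```python
from bench import *
from h import *
c=calibration('scene'); s=calibration('side')
f=lambda x,y:(200+x/4,210+y/4)
a=ray(c,f(325,165),.055)[:2];b=ray(c,f(265,205),.055)[:2]
print('flange',a,b)  # back edge? 
for p in [(235,97),(160,155),(255,210),(325,165)]: print(p,ray(c,f(*p),.055)[:2])
g=lambda x,y:(330+x/4.5,140+y/4.5)
print('rail scene'); 
for n,p in dict(farL=(258,27),farR=(290,35),nearL=(132,330),nearR=(168,340),s1=(222,152),s2=(210,192)).items(): print(n,ray(c,g(*p),.17)[:2])
k=lambda x,y:(100+x/3,160+y/3)
print('rail side')
for n,p in dict(l_f=(40,208),l_front=(52,228),r_back=(332,48),r_front=(345,62),s1=(183,133),s2=(222,115)).items(): print(n,ray(s,k(*p),.17)[:2])
# wrist camera in tool frame
w=calibration('wrist'); T=R.from_euler('xyz',read_eef_rot())
print('cam in tool',T.inv().apply(w['eye']-read_ee_pos()), T.inv().apply(R.from_euler('xyz',w['rotation']).apply([0,0,-1])))
```

```text
flange [ 0.49698374 -0.09646136] [ 0.47931463 -0.14653329]
(235, 97) [ 0.4107795  -0.07718227]
(160, 155) [ 0.39405527 -0.14774085]
(255, 210) [ 0.47569637 -0.15353201]
(325, 165) [ 0.49698374 -0.09646136]
rail scene
farL [0.61399355 0.33757107]
farR [0.63560772 0.34071125]
nearL [0.65385666 0.04094388]
nearR [0.67504805 0.04447169]
s1 [0.64056064 0.20986352]
s2 [0.64814038 0.17204152]
rail side
l_f [0.62210027 0.33762205]
l_front [0.59277734 0.34349067]
r_back [0.66635681 0.04293803]
r_front [0.63778022 0.05062471]
s1 [0.63728022 0.20994404]
s2 [0.63860457 0.17326733]
cam in tool [-0.00055072 -0.07804529 -0.13478445] [-2.46362801e-04  3.02630127e-01  9.53108045e-01]
```

Run:
```python
from bench import *
from h import *
import json
def look(name,p,yaw):
    move_to(p,[np.pi,0,yaw]); dwell(0.3)
    c=calibration('wrist'); im=capture('wrist'); cv2.imwrite(f'pics/{name}.png',im[:,:,::-1])
    json.dump({k:np.array(v).tolist() for k,v in c.items()},open(name+'.json','w'))
    print(name,read_t(),read_ee_pos(),read_eef_rot(),c['eye'],c['rotation'],read_qpos())
look('wr',[.644,.19,.37],-1.437)
look('wb',[.44,-.115,.24],-1.91)
```

```text
wr 3.4833 [0.64407288 0.18974856 0.36997017] [ 3.14156323e+00 -3.10472945e-05 -1.43737119e+00] [0.72115852 0.20072069 0.50477041] [-3.07566932e-01  1.44734744e-04 -1.43757329e+00] [ 1.69186175e-01  2.87535286e-01  1.20593093e+00 -3.00653132e-05
  1.64815695e+00  1.60655504e+00]
wb 5.2833 [ 0.44029923 -0.11474807  0.24009465] [-3.14148836e+00  1.60685727e-05 -1.90925422e+00] [ 0.51374878 -0.1396243   0.37497356] [-3.07402434e-01  1.13024409e-04 -1.90915348e+00] [-4.28577233e-01 -1.99680376e-01  1.94843556e+00  2.57977206e-05
  1.39273504e+00  1.48067242e+00]
```

View pics/wr.png

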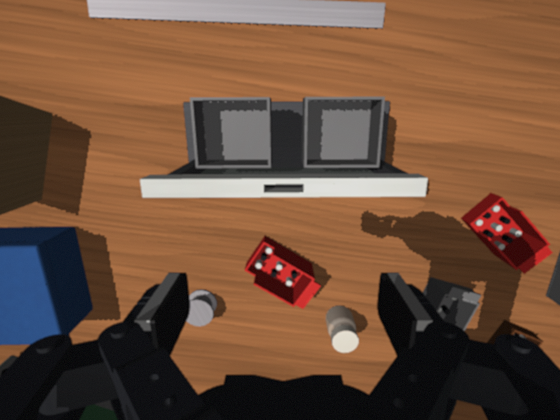

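View pics/wb.png

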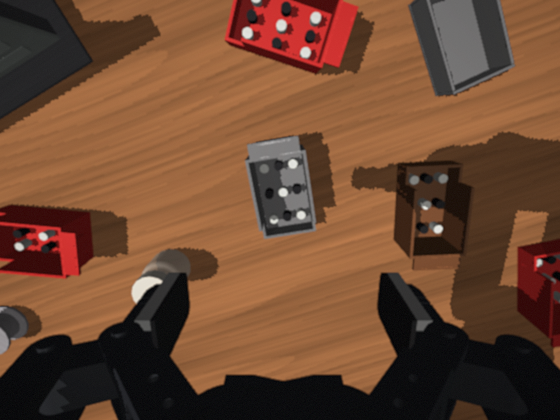

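Run:
```python
from h import *
crop('pics/wb.png','pics/wb_c.png',235,125,90,120,5)
crop('pics/wr.png','pics/wr_c.png',245,170,80,35,9)
crop('pics/wr.png','pics/wr_d.png',130,165,310,45,2.5)
```

```text
(no output)
```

View pics/wb_c.png

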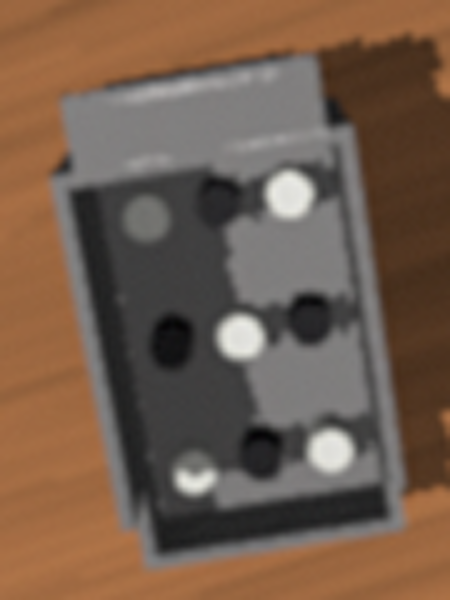

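View pics/wr_c.png

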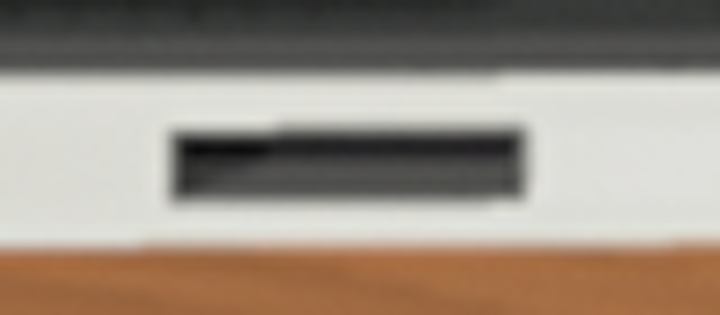

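View pics/wr_d.png

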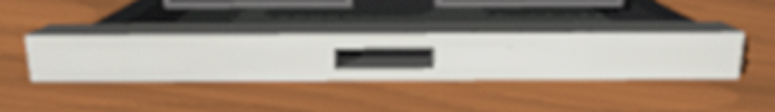

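```bash
cat > fit.py <<'E'
from h import *
import json
from scipy.optimize import least_squares
def px(p,x0,y0,s): return (np.array(p,float)+.5)/s-.5+[x0,y0]
wb=json.load(open('wb.json'));wr=json.load(open('wr.json'))
for c in (wb,wr):
    for k in c:c[k]=np.array(c[k])
P=np.array([(62,25,55),(62,-25,55),(47.5,30,55),(47.5,-30,55),(-47.5,30,29),(-47.5,-30,29)])/1e3
U=px([(63,97),(317,57),(53,180),(352,127),(150,565),(405,525)],235,125,5)
def T(v,P): 
    c,s=np.cos(v[2]),np.sin(v[2]); return P@np.array([[c,s,0],[-s,c,0],[0,0,1]])+[v[0],v[1],0]
def TZ(v,P): return T(v,P)+[0,0,v[3]]
r=least_squares(lambda v:(proj(wb,T(v,P))-U).ravel(),[.44,-.11,-.34]);print('bin',r.x,r.fun.reshape(-1,2).round(2).tolist())
r4=least_squares(lambda v:(proj(wb,TZ(v,P))-U).ravel(),[.44,-.11,-.34,0]);print('bin free z',r4.x)
# rail: v = slot mid at front edge, yaw, + a = rail middle offset
US=px([(175,133),(522,130),(175,197),(522,195)],245,170,9)
UR=px([(30,80),(740,78)],130,165,2.5)
def Q(v): return np.array([(14,21,170),(14,-21,170),(5,21,170),(5,-21,170),(0,150+1e3*v[3],170),(0,-150+1e3*v[3],170)])/1e3
f=lambda v:(proj(wr,T(v,Q(v)))-np.vstack([US,UR])).ravel()
q=least_squares(f,[.64,.19,.13,0]);print('slot',q.x,q.fun.reshape(-1,2).round(2).tolist())
f2=lambda v:(proj(wr,T(v,Q(v))+[0,0,v[4]])-np.vstack([US,UR])).ravel()
q2=least_squares(f2,[.64,.19,.13,0,0]);print('slot z free',q2.x)
E
python3 fit.py
```

```text
bin [ 0.42985433 -0.11010338 -0.17080189] [[-0.3, 0.21], [0.06, -0.64], [-0.35, -0.68], [0.44, -0.42], [-0.43, 1.1], [0.6, 0.9]]
bin free z [ 0.42906527 -0.1097546  -0.17058975 -0.00498619]
slot [ 6.33972804e-01  1.88852875e-01  1.36338310e-01 -3.52485099e-04] [[-0.77, -0.78], [0.74, -0.57], [-0.59, 0.46], [0.61, 0.56], [0.65, 0.14], [-0.65, 0.1]]
slot z free [ 6.34178932e-01  1.88880917e-01  1.36337437e-01 -3.50775570e-04
  9.34856582e-04]
```

Run:
```python
from bench import *
from h import *
import json
b=[.4298,-.1100]; o=[np.pi,0,-.171-np.pi/2]
move_to([*b,.12],o)
print(read_ee_pos(),read_force())
print('stop',move_straight([*b,.030],feed=.08,f_stop=6))
print(read_ee_pos(),read_force())
grasp(60); dwell(.3)
print('w',read_width(),read_force(),read_t())
print('lift',move_straight([*b,.13],feed=.08)); dwell(.3)
print(read_ee_pos(),read_eef_rot(),read_width(),read_force(),read_ft_torque())
c=calibration('wrist'); cv2.imwrite('pics/wg.png',capture('wrist')[:,:,::-1])
json.dump({k:np.array(v).tolist() for k,v in c.items()}|{'tcp':read_ee_pos().tolist() if hasattr(read_ee_pos(),'tolist') else list(read_ee_pos()),'rot':list(map(float,read_eef_rot()))},open('wg.json','w'))
cv2.imwrite('pics/sg.png',capture('side')[:,:,::-1]);print(read_t())
```

```text
[ 0.43029688 -0.1101913   0.12072371] [ 0.92080933 -0.05066962  1.15780517]
stop False
[ 0.43033165 -0.11022878  0.03055672] [ 0.2160499  -0.19821444 -0.35158207]
w 0.058791213867532034 [-1.12550357 -0.84024644  6.1611662 ] 7.7667
lift False
[ 0.42965829 -0.10995813  0.12976039] [ 3.14108067e+00  1.23745527e-04 -1.74181670e+00] 0.058815339153862535 [-0.43726149 -0.2517109  -2.26096768] [ 0.01895026  0.02892726 -0.00093046]
9.5667
```

View pics/wg.png

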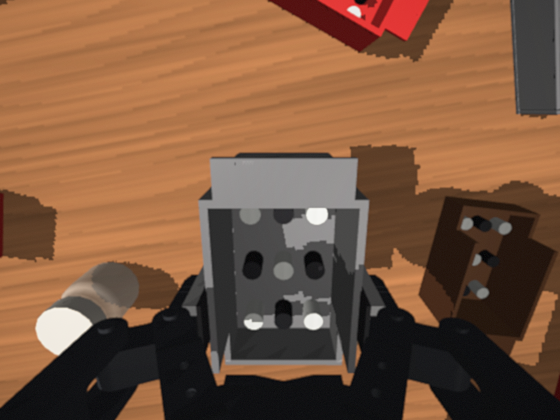

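View pics/sg.png

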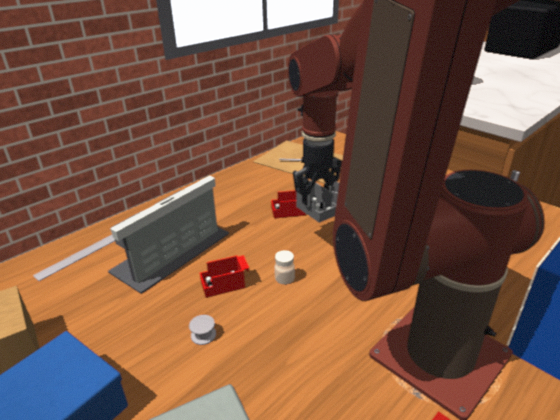

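Run:
```python
from h import *
crop('pics/wg.png','pics/wg_c.png',192,140,186,75,4.3)
crop('pics/wg.png','pics/wg_d.png',192,330,186,60,4.3)
```

```text
(no output)
```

View pics/wg_c.png

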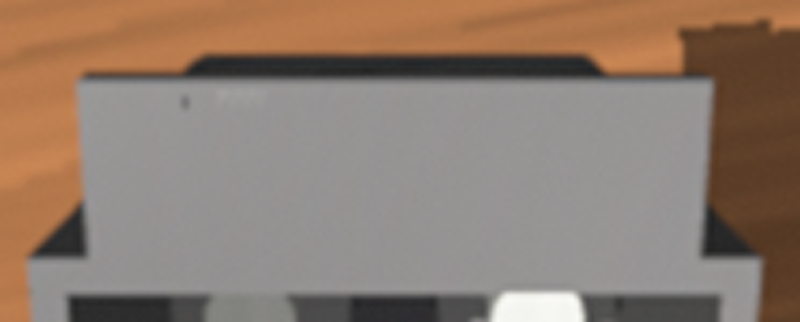

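View pics/wg_d.png

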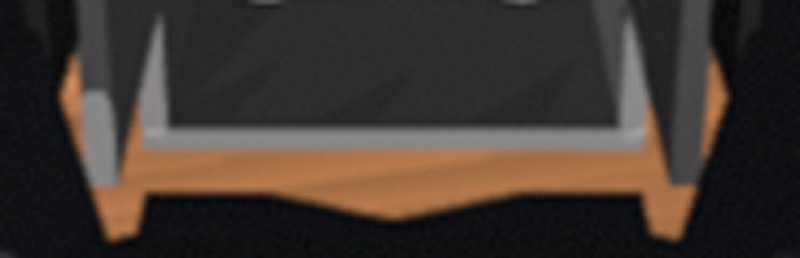

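```bash
cat > fit2.py <<'E'
from h import *
import json
from scipy.optimize import least_squares
def px(p,x0,y0,s): return (np.array(p,float)+.5)/s-.5+[x0,y0]
g={k:np.array(v) for k,v in json.load(open('wg.json')).items()}
P=np.array([(62,25,55),(62,-25,55),(47.5,30,55),(47.5,-30,55),(-47.5,30,29),(-47.5,-30,29)])/1e3
U=np.vstack([px([(80,75),(714,77),(30,258),(762,258)],192,140,4.3),px([(145,150),(645,150)],192,330,4.3)])
Rt=R.from_euler('xyz',g['rot']); N=R.from_euler('xyz',[np.pi,0,-np.pi/2])  # nominal tool-in-bin rot
def W(v): # bin in tool frame
    Rb=R.from_rotvec(v[3:])*N.inv()
    return Rt.apply(Rb.apply(P)+v[:3])+g['tcp']
for fix in (False,True):
    f=lambda v:(proj(g,W(np.r_[v[:3],v[3:]*(0 if fix else 1)]))-U).ravel()
    r=least_squares(f,[0,0,.03,0,0,0],x_scale=[.01]*3+[.1]*3);print(r.x.round(4),r.fun.reshape(-1,2).round(2).tolist())
E
python3 fit2.py
```

```text
[-0.0006  0.0003  0.0308 -0.005  -0.0001  0.0009] [[-0.15, 0.63], [0.01, 0.28], [-0.01, -0.54], [0.21, -0.4], [-0.14, -0.04], [0.06, 0.04]]
[-0.0006 -0.      0.0306  0.      0.      0.    ] [[-0.52, 0.77], [0.25, 0.29], [-0.32, -0.28], [0.46, -0.29], [0.02, -0.39], [0.2, -0.39]]
```

```bash
cat > tgt.py <<'E'
import numpy as np
S=np.array([.63405,.18887]); yaw=.1363; O=[np.pi,0,yaw-np.pi/2]
ex=np.array([np.cos(yaw),np.sin(yaw)]); ey=np.array([-ex[1],ex[0]])
def tcp(tz,dx=0,dy=0):  # tz: tongue tip z
    p=S+ex*(.0095-.060+dx)+ey*(-.0004+dy); return [p[0],p[1],tz-.0064]
E
python3 - <<'E'
from bench import *
from h import *
from tgt import *
p=read_ee_pos(); move_straight([p[0],p[1],.27],feed=.15)
move_to(tcp(.27),O); dwell(.3)
print(read_t(),read_ee_pos(),tcp(.27),read_eef_rot(),read_force())
s=move_straight(tcp(.18),feed=.08,f_stop=6); dwell(.3)
print(s,read_ee_pos(),tcp(.18),read_force(),read_ft_torque(),read_width(),read_t())
c=calibration('wrist'); print(c)
cv2.imwrite('pics/wa.png',capture('wrist')[:,:,::-1])
cv2.imwrite('pics/sa.png',capture('side')[:,:,::-1]); crop('pics/sa.png','pics/sa_c.png',90,120,180,150,4.4)
cv2.imwrite('pics/ca.png',capture('scene')[:,:,::-1]); crop('pics/ca.png','pics/ca_c.png',320,120,120,120,5)
E
```

```text
12.2 [0.58422698 0.18061719 0.263985  ] [np.float64(0.5840727122572887), np.float64(0.18161185217274753), 0.2636] [-3.14101006e+00 -7.28055890e-05 -1.43602566e+00] [-0.2499475  -0.66394366 -3.06248197]
False [0.58425118 0.181622   0.17395269] [np.float64(0.5840727122572887), np.float64(0.18161185217274753), 0.1736] [-0.31188685 -0.33925256 -1.85891926] [0.00572358 0.00463982 0.01606314] 0.059011823632385954 13.775
{'K': array([[325.77317022,   0.        , 283.08548098],
       [  0.        , 325.77317022, 212.90337494],
       [  0.        ,   0.        ,   1.        ]]), 'eye': array([0.66118783, 0.19290715, 0.30879036]), 'rotation': array([-3.06966770e-01,  1.83292518e-04, -1.43459345e+00])}
```

View pics/wa.png

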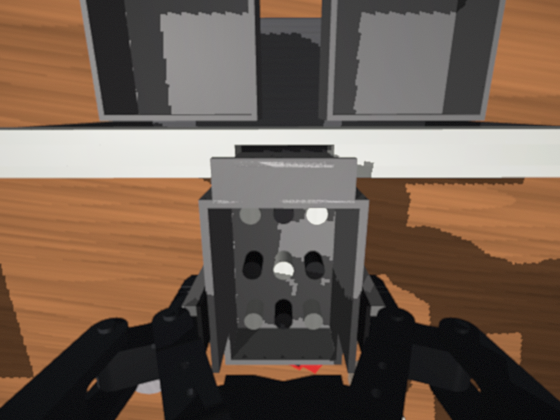

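View pics/sa_c.png

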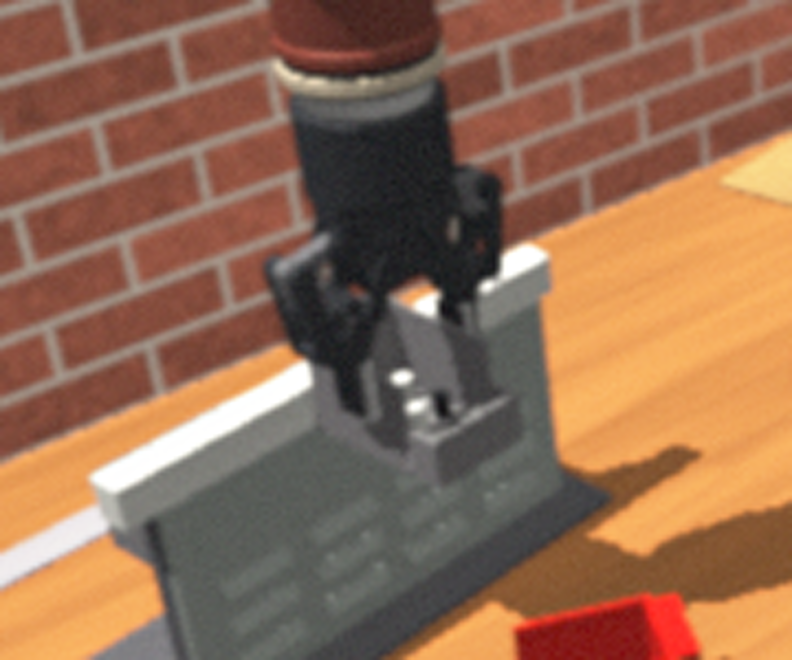

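View pics/ca_c.png

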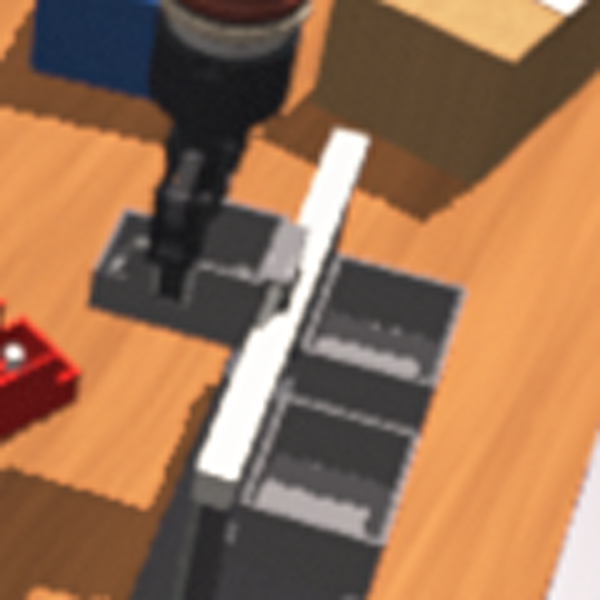

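Run:
```python
from h import *
crop('pics/wa.png','pics/wa_c.png',200,120,170,60,4.7)
```

```text
(no output)
```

View pics/wa_c.png

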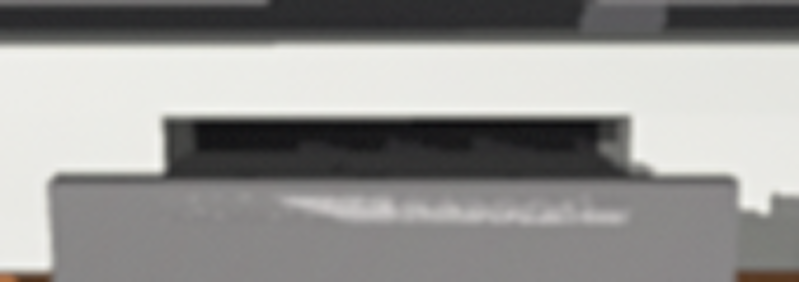

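Run:
```python
from bench import *
from h import *
from tgt import *
c=calibration('wrist')
for x,y in [(14,21),(14,-21),(20,0),(0,60)]:
    print(x,y,proj(c,[*(S+ex*x/1e3+ey*y/1e3),.17]))
print('seen',(164/4.7+200,117/4.7+120),(630/4.7+200,117/4.7+120),'rail back v',44/4.7+120,'front v',272/4.7+120)
s=move_straight(tcp(.157),feed=.02,f_stop=4)
p=read_ee_pos();print(s,p,'tip',p[2]+.0064,read_force(),read_ft_torque(),read_t())
```

```text
14 21 [[233.59975138 143.05234938]]
14 -21 [[334.16521114 143.04378546]]
20 0 [[283.8903088  128.22509519]]
0 60 [[144.54446279 176.15228552]]
seen (234.8936170212766, 144.89361702127658) (334.04255319148933, 144.89361702127658) rail back v 129.36170212765958 front v 177.87234042553192
False [0.58420903 0.18164384 0.15080296] tip 0.15720295693569303 [ 0.5746287  -0.10567028 -2.60536752] [-0.00658443  0.02182669 -0.01500745] 15.225
```

Run:
```python
from bench import *
from h import *
from tgt import *
s=move_straight(tcp(.152),feed=.008,f_stop=3.5); dwell(.2)
p=read_ee_pos();print(s,p,'tip',p[2]+.0064,read_force(),read_ft_torque(),read_width(),read_t())
cv2.imwrite('pics/wh.png',capture('wrist')[:,:,::-1]); crop('pics/wh.png','pics/wh_c.png',180,100,210,110,3.8)
cv2.imwrite('pics/sh.png',capture('side')[:,:,::-1]); crop('pics/sh.png','pics/sh_c.png',90,120,180,150,4)
```

```text
True [0.58431389 0.18164909 0.14948765] tip 0.15588764778022488 [-0.23236569  0.60730553  6.15790227] [-0.01895883 -0.24011277 -0.04832717] 0.058830860552204066 15.7667
```

View pics/wh_c.png

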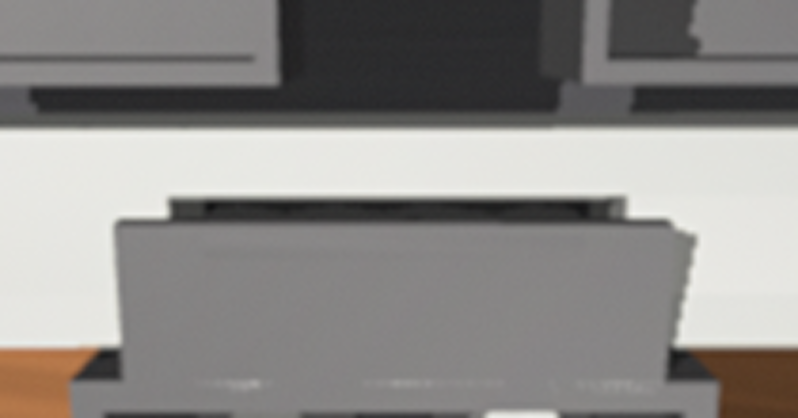

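View pics/sh_c.png

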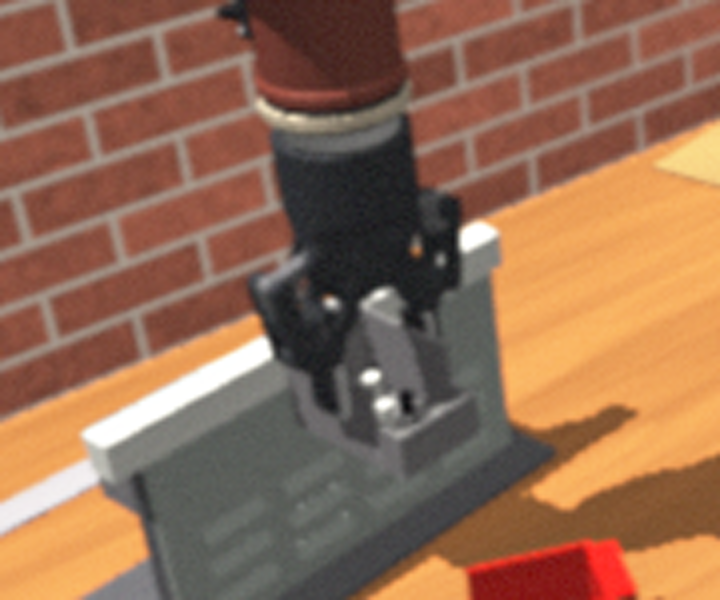

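Run:
```python
from bench import *
from h import *
from tgt import *
gripper_open(); dwell(.6)
print(read_width(),read_force(),read_t())
cv2.imwrite('pics/wi.png',capture('wrist')[:,:,::-1])
```

```text
0.08511903297704551 [ 0.20888506  0.40491465 -0.42123906] 16.85
```

View pics/wi.png

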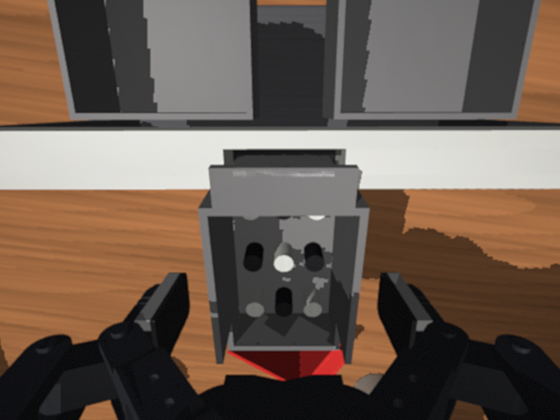

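The bin hangs with the flange over the slot (columns 223–345, row 150), slightly sagged, and the fingers are clear on both sides. Next I back off straight up and check.

Run:
```python
from bench import *
from h import *
from tgt import *
p=tcp(.30); s=move_straight(p,feed=.1,f_stop=8); dwell(.5)
print(s,read_ee_pos(),read_force(),read_t())
if not s: move_straight(tcp(.36,dx=-.1),feed=.2); dwell(.3)
for n in ['wrist','side','scene']: cv2.imwrite(f'pics/z_{n}.png',capture(n)[:,:,::-1])
crop('pics/z_side.png','pics/z_side_c.png',90,120,200,170,3.5); crop('pics/z_scene.png','pics/z_scene_c.png',310,120,120,120,5)
```

```text
False [0.58406136 0.18161571 0.29359571] [-1.16795631 -0.72193541 -0.63335821] 19.0083
```

View pics/z_side_c.png

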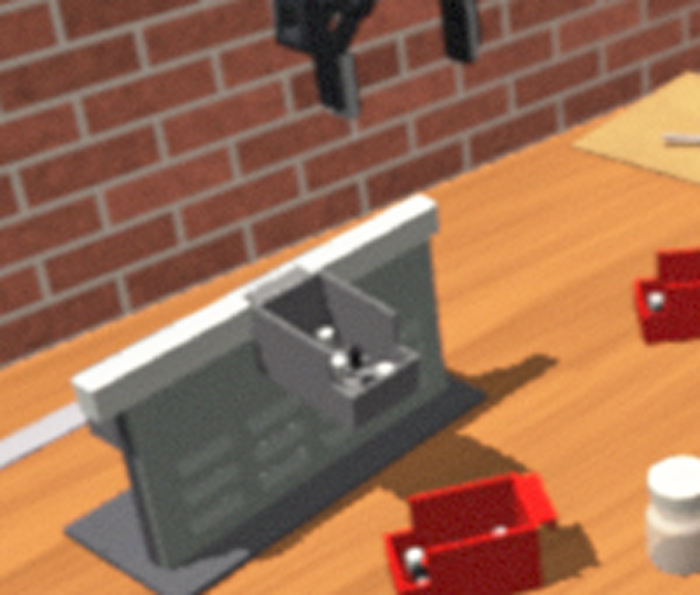

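View pics/z_scene.png

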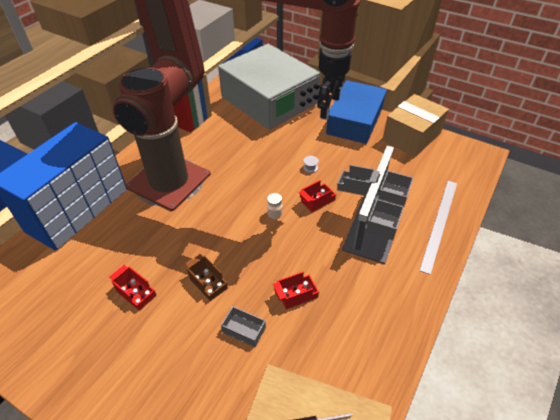

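View pics/z_wrist.png

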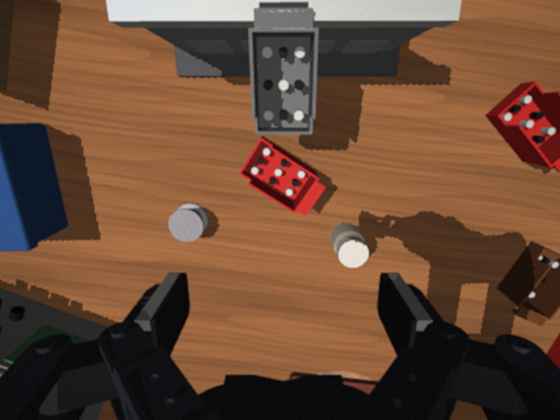

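The bin hangs by itself from the rail (wrist view about (284,70), scene about (358,180)). The tray, jar and spool are where they were.

Run:
```python
from bench import *
job_done(); print(read_t())
```

```text
the job is handed in; nothing more can be done
the job is handed in; nothing more can be done
```

The lipped bin is hanging by itself on the front of the louver rail, with its tongue in the slot. I handed the job in at about 20 s on the robot's clock.

- **Finding and gripping:** I located the bin and the slot with the wrist camera and gripped the bin across its width at 60 N. A second picture after the lift showed it within about 1 mm of centred in the jaws.
- **Hanging:** The tongue went into the slot on the first descent without touching the rail, so I did not need to feel along the top. The flange then seated with about 8 N of downward force. The tongue tip was at 155.9 mm; fully home is 156 mm.
- **After release:** The bin sagged slightly onto the panel, as expected. The arm backed straight up without contact.
- **Last checks:** Pictures from all three cameras showed the bin hanging, the gripper well clear, and the jar and spool in place. The tray, checked in the scene picture, was also in place. No check failed; the slot's position in the close-up differed from my estimate by about 1–2 pixels (about 1 mm or less).

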